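# Rack the ribbon rolls by height

## Task

Set up the rack for the next print run: stand the four black ribbon rolls upright on the four round seats of the rail, one roll centred on each seat, in order of height, with the tallest next to the upright stop plate and the shortest at the other end. Let go of them all, and do not knock over or shift the glass bottle that stands among them.

Things in the scene. Friction and masses are not known exactly. Their poses are not given: they have to be found in the camera images.
- roll_38: the shortest of four black ribbon rolls: an upright solid cylinder 50 mm in diameter and 38 mm tall with a brown paper core showing on top; about 85 g, safe to grip firmly (20 N) round its side; origin at the centre of its underside, z up; stands on the bench between robot and rack, where the four rolls, the bottle and an empty blue reel (34 mm tall, 60 mm across) stand in a loose line from side to side, centres at least 90 mm apart
- roll_56: the second shortest of four black ribbon rolls: an upright solid cylinder 50 mm in diameter and 56 mm tall with a brown paper core showing on top; about 125 g, safe to grip firmly (20 N) round its side; origin at the centre of its underside, z up; stands on the bench between robot and rack, where the four rolls, the bottle and an empty blue reel (34 mm tall, 60 mm across) stand in a loose line from side to side, centres at least 90 mm apart
- roll_74: the second tallest of four black ribbon rolls: an upright solid cylinder 50 mm in diameter and 74 mm tall with a brown paper core showing on top; about 165 g, safe to grip firmly (20 N) round its side; origin at the centre of its underside, z up; stands on the bench between robot and rack, where the four rolls, the bottle and an empty blue reel (34 mm tall, 60 mm across) stand in a loose line from side to side, centres at least 90 mm apart
- roll_92: the tallest of four black ribbon rolls: an upright solid cylinder 50 mm in diameter and 92 mm tall with a brown paper core showing on top; about 205 g, safe to grip firmly (20 N) round its side; origin at the centre of its underside, z up; stands on the bench between robot and rack, where the four rolls, the bottle and an empty blue reel (34 mm tall, 60 mm across) stand in a loose line from side to side, centres at least 90 mm apart
- seat_1: one of four equal round cork seats (64 mm across, 3 mm thick, fixed) in a straight row 85 mm apart, numbered in order along a low aluminium rail plate (430 x 90 mm, 8 mm thick); an end seat, at the rail's right end seen from the robot. Origin at the centre of the seat's underside, so a roll stands on it 3 mm above this origin (11 mm above the bench); y points along the row from seat_1 to seat_4, x across it, z up
- seat_2: one of four equal round cork seats (64 mm across, 3 mm thick, fixed) in a straight row 85 mm apart, numbered in order along a low aluminium rail plate (430 x 90 mm, 8 mm thick); next to seat_1. Origin at the centre of the seat's underside, so a roll stands on it 3 mm above this origin (11 mm above the bench); y points along the row from seat_1 to seat_4, x across it, z up
- seat_3: one of four equal round cork seats (64 mm across, 3 mm thick, fixed) in a straight row 85 mm apart, numbered in order along a low aluminium rail plate (430 x 90 mm, 8 mm thick); next to seat_4. Origin at the centre of the seat's underside, so a roll stands on it 3 mm above this origin (11 mm above the bench); y points along the row from seat_1 to seat_4, x across it, z up
- seat_4: one of four equal round cork seats (64 mm across, 3 mm thick, fixed) in a straight row 85 mm apart, numbered in order along a low aluminium rail plate (430 x 90 mm, 8 mm thick); an end seat, at the rail's left end seen from the robot. Origin at the centre of the seat's underside, so a roll stands on it 3 mm above this origin (11 mm above the bench); y points along the row from seat_1 to seat_4, x across it, z up
- stop_plate: the upright dark steel stop plate (50 mm across the rail, 12 mm thick, 50 mm tall, fixed) standing on one end of the rail, 67 mm beyond the centre of the end seat there; it may be at either end (the other end has only a low flat strip); origin at the centre of its underside, 8 mm above the bench
- bottle: a small amber glass bottle with a white cap, 44 mm in diameter and 100 mm tall, standing loose among the rolls, at least 90 mm centre to centre from the nearest roll; origin at the centre of its underside; to be left alone
There are look-alikes about, which are no part of the job. What is shaped like the roll_56 but red is not meant.

How it is judged:
By the outcome, as a careful person would: the job done as asked, in the order asked, and still so for the second after the job is handed in, with the robot touching nothing.
It also fails if it takes over 109 s, if anything falls off the work surface, if the arm or the gripper's body presses on something with over 40 N, if the wrist force passes 120 N, or if a joint passes its speed limit or range.

## Robot

A 6-joint arm with a two-finger parallel gripper is mounted at the origin on the work surface. World frame = base frame: x ahead of the robot, y to its left, z up, the work surface at z = 0. Lengths are in mm, angles in rad, forces in N, time in s.
With the tool pointing down it reaches from about 275 to 1000 mm from the base axis. Payload 8.4 kg.
Tool frame: the origin (TCP) lies midway between the tips of the shut fingers; the grasp point (between the pads) lies 19 mm behind it; z points along the fingers, y is the line along which they close (so a half turn about z gives the same grasp; the last joint's range is limited). The gripper opens to 85 mm and grips with 20 to 120 N. Pads are 22 mm wide; open, the fingers measure 114 mm over their backs; the gripper's body (76 mm by 85 mm) begins 54 mm behind the grasp point. The pads swing forward as they close: fully open they stand 13 mm farther back than shut.
Start: joints at [-1.171, 0.353, 1.633, -0, 1.155, -0.002], TCP at [244.421, -575.227, 231.281] pointing down, gripper open.
Joint ranges: [-2.63, 2.63], [-0.92, 2.1], [0.06, 2.66], [-1.3, 4.44], [0, 2.69], [-3.02, 3.02]. Speed limits (rad/s): [2.22, 2.22, 2.79, 3.14, 3.14, 3.14].

## Interface

Orientations are given as [roll, pitch, yaw] about the fixed x, y, z axes, in that order (R = Rz(yaw) Ry(pitch) Rx(roll)).
In Python, from rig import telemetry, optics, r gives the robot as it stands.
- The arm moves only by the tool play_rows, never from a script. Its arguments are lists of equal length, an entry for each row: "dp": the shift along the tool's x, y, z in units of 40 mm (1.0 is 40 mm), a list of three; "rot": the turn, a rotation vector about the tool's x, y, z in units of 6 degrees (1.0 is 6 degrees), a list of three. In form: {"dp": [[tx, ty, tz], ...], "rot": [[ax, ay, az], ...]}. A call has 1 to 5 rows; each row is the pose to reach, as a shift and turn from the pose commanded when the call began, along the tool's axes at that moment; what a row does not reach only later rows make up. A row lasts 1/12 s, in which the tool goes at most 41.7 mm and 7.16 degrees, less where a joint would pass 70% of its speed; a pose out of reach is approached as far as the arm can. A call with a gripper value outside its range is refused whole. "fingers" is the opening, from 0 (shut) to 1 (fully open), set as the call begins (left out, the last holds). The fingers move at their own pace and stop on an object; "grip_force" is the grip in N (left out, the last holds). Time passes only in rows, so rows that repeat a pose let the fingers close. It gives the time, the measured TCP pose, the force, the opening and the grip force at its end, in the units of the state.
- telemetry.sense(): the state, without advancing time (a new reading comes with each control period).
- optics.grab_frame(name): name is "scene" or "side" or "wrist"; returns a dict with "color" (400x640x3 uint8, red, green, blue), "mtx" (3x3 intrinsics, pixels), "R" (3x3) and "t" (3): a world point X has camera coordinates R X + t; the wrist camera has in their place "mount" (4x4, takes a point from camera to tool coordinates, whose origin is the TCP and whose axes are the flange's). Camera axes: x right, y down, z forward; pixel columns grow to the right and rows downward; lengths in mm; the calibration is good to about 2 mm. A picture is of the moment at which its call begins: read the wrist's pose just before it. There is no depth.
- r.sign_off(): hands the job in; it is judged then, once.
The state is a dict: "clock": time; "qpos": joint angles; "qvel": joint speeds; "joint_efforts": joint torques, N m; "eef_pos": TCP position; "tcp_rot": TCP orientation; "contact_force": force on the tool from outside, world axes, zero at the start; "wrist_torque": the same for the moment, N m; "opening": opening from 0.0 (shut) to 1.0 (fully open); "grasp_force": force on a finger pad.
Only numpy, scipy, OpenCV 4.12 (cv2) and the standard library are available. Lean on these libraries where they do the work, as an engineer would, in place of code of your own. Each camera call takes 0.05 s, during which the arm holds its last target. There are 200 camera calls.

## Working session

There is one attempt and no reset: what is moved stays moved. The work goes in short steps, Python scripts to look and compute and a tool call to move; the robot and the scene stay as the last step left them, time stands still between calls to the robot, and variables do not carry over. Pictures are saved under pics/ and viewed, at most 14 in all, crops included, and the job is handed in when it is done.

Besides the shell and the picture viewer there is one more tool, called after ">>>" as name(argument=value, ...), one argument or row to a line, values as JSON. play_rows: Moves the arm, as the interface text tells. Its arguments: {"type":"object","properties":{"dp":{"type":"array"},"rot":{"type":"array"},"fingers":{"type":"number"},"grip_force":{"type":"number"}},"required":["dp","rot"]}

```bash
mkdir -p pics; ls
python3 - <<'E'
from rig import telemetry, optics, r
import cv2,numpy as np
s=telemetry.sense(); print({k:np.round(v,3).tolist() for k,v in s.items()})
for n in ("scene","side"):
    f=optics.grab_frame(n); cv2.imwrite(f"pics/{n}0.png",f["color"][:,:,::-1])
    np.savez(f"{n}0.npz",**f); print(n,f["mtx"].tolist(),np.round(-f["R"].T@f["t"]))
E
```

```text
pics
{'clock': 0.0, 'qpos': [-1.171, 0.354, 1.634, 0.0, 1.155, -0.002], 'qvel': [0.001, 0.002, -0.0, -0.002, 0.001, -0.001], 'joint_efforts': [-0.0, -60.526, -34.206, -0.0, 0.01, -0.0], 'eef_pos': [244.237, -574.771, 230.562], 'tcp_rot': [-3.14, -0.0, 0.402], 'contact_force': [0.819, -0.894, 0.293], 'wrist_torque': [0.016, 0.054, 0.026], 'grasp_force': 0.0, 'opening': 1.003}
scene [[398.577722164641, 0.0, 316.6950172855093], [0.0, 398.577722164641, 193.06786991716442], [0.0, 0.0, 1.0]] [1004.  -93.  697.]
side [[443.53929252156354, 0.0, 311.3576575397691], [0.0, 443.53929252156354, 200.89021468569715], [0.0, 0.0, 1.0]] [187. 738. 753.]
```

View pics/scene0.png

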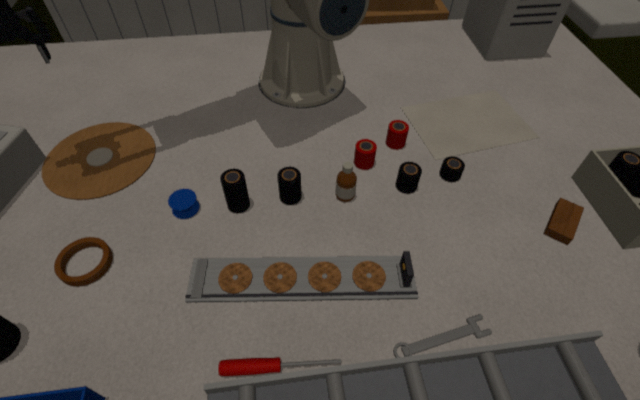

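View pics/side0.png

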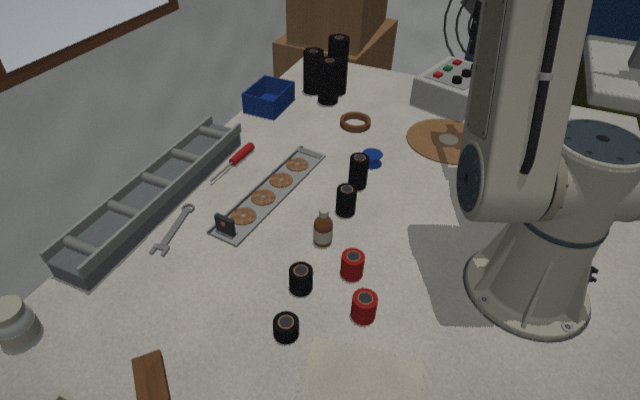

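The scene camera faces the robot, so image right is +y. The stop plate at (406,268) is therefore at the seat_4 end.

Black candidates in the scene view:
- Tall roll at (235,190), second tallest at (289,185), then (408,177) and (452,168). These four are in the line and are the ones I want.
- Look-alikes to leave: red rolls at (365,153) and (397,134), a black one in the box at (628,170), a black one at (5,340), and the blue reel at (184,203).

The bottle is at (346,185).

```bash
cat > h.py <<'E'
import numpy as np, cv2
def ray(f,u,v,z):
    d=f["R"].T@np.linalg.inv(f["mtx"])@np.array([u,v,1.]); c=-f["R"].T@f["t"]
    return c+d*(z-c[2])/d[2]
def blobs(img,lo,hi,roi,amin):
    x0,y0,x1,y1=roi; hsv=cv2.cvtColor(img,cv2.COLOR_RGB2HSV)[y0:y1,x0:x1]
    m=cv2.inRange(hsv,lo,hi); n,l,st,c=cv2.connectedComponentsWithStats(m)
    return sorted([(round(c[i][0]+x0,1),round(c[i][1]+y0,1),int(st[i][4]),st[i][:4].tolist()) for i in range(1,n) if st[i][4]>=amin])
E
python3 - <<'E'
from h import *
S=dict(np.load("scene0.npz")); D=dict(np.load("side0.npz"))
for nm,f,rois in (("scene",S,[(220,165,250,185),(278,162,302,180),(397,157,422,172),(440,153,465,172)]),("side",D,[(348,150,370,165),(335,180,358,197),(288,260,314,280),(272,310,300,330)])):
    hs=[92,74,56,38]
    for h,r in zip(hs,rois):
        hsv=cv2.cvtColor(f["color"],cv2.COLOR_RGB2HSV)[r[1]:r[3],r[0]:r[2]]
        b=blobs(f["color"],(0,20,45),(30,255,255),r,4)
        print(nm,h,[(q,np.round(ray(f,q[0],q[1],h)[:2])) for q in b])
    sr=(200,255,395,300) if nm=="scene" else (225,150,312,228)
    for q in blobs(f["color"],(0,90,40),(30,255,255),sr,60): print("seat",q,np.round(ray(f,q[0]+0,q[1],11)[:2]))
    x=(150,130,490,310) if nm=="scene" else (200,130,410,350)
c=S["color"][130:310,160:480]; cv2.imwrite("pics/c1.png",cv2.resize(c,None,fx=2.5,fy=2.5,interpolation=2)[:,:,::-1])
E
```

```text
scene 92 [((np.float64(231.5), np.float64(176.6), 84, [4, 6, 16, 12]), array([ 445., -189.])), ((np.float64(236.7), np.float64(170.9), 265, [0, 0, 30, 20]), array([ 430., -178.]))]
scene 74 [((np.float64(288.8), np.float64(174.3), 83, [4, 7, 15, 11]), array([436., -72.])), ((np.float64(290.5), np.float64(165.9), 179, [0, 0, 24, 18]), array([413., -66.]))]
scene 56 [((np.float64(408.6), np.float64(161.1), 198, [0, 0, 25, 15]), array([413., 198.])), ((np.float64(410.2), np.float64(167.4), 52, [6, 7, 15, 8]), array([433., 196.]))]
scene 38 [((np.float64(451.1), np.float64(156.8), 170, [0, 0, 25, 17]), array([395., 309.])), ((np.float64(453.5), np.float64(163.4), 71, [7, 5, 14, 11]), array([417., 307.])), ((np.float64(463.8), np.float64(169.0), 8, [23, 13, 2, 6]), array([436., 324.]))]
seat (np.float64(234.8), np.float64(277.7), 794, [18, 8, 34, 31]) [ 630. -195.]
seat (np.float64(279.6), np.float64(277.0), 782, [63, 7, 34, 31]) [ 639. -110.]
seat (np.float64(324.1), np.float64(276.5), 777, [108, 7, 33, 31]) [649. -26.]
seat (np.float64(368.7), np.float64(275.9), 766, [153, 6, 33, 31]) [
[... 158 characters left out ...]
5, 5, 14, 9]), array([436., -68.]))]
side 56 [((np.float64(300.6), np.float64(270.1), 91, [5, 4, 16, 13]), array([436., 197.]))]
side 38 [((np.float64(285.1), np.float64(321.5), 115, [5, 4, 17, 16]), array([416., 309.])), ((np.float64(298.0), np.float64(327.0), 5, [26, 15, 1, 5]), array([389., 310.]))]
seat (np.float64(238.8), np.float64(155.9), 146, [4, 0, 23, 16]) [ 796. -155.]
seat (np.float64(243.0), np.float64(215.8), 320, [6, 58, 25, 17]) [654.  63.]
seat (np.float64(262.5), np.float64(197.0), 279, [26, 40, 24, 15]) [645. -20.]
seat (np.float64(280.4), np.float64(179.7), 241, [45, 23, 22, 14]) [ 636. -105.]
seat (np.float64(296.6), np.float64(164.2), 212, [61, 8, 22, 13]) [ 626. -188.]
```

View pics/c1.png

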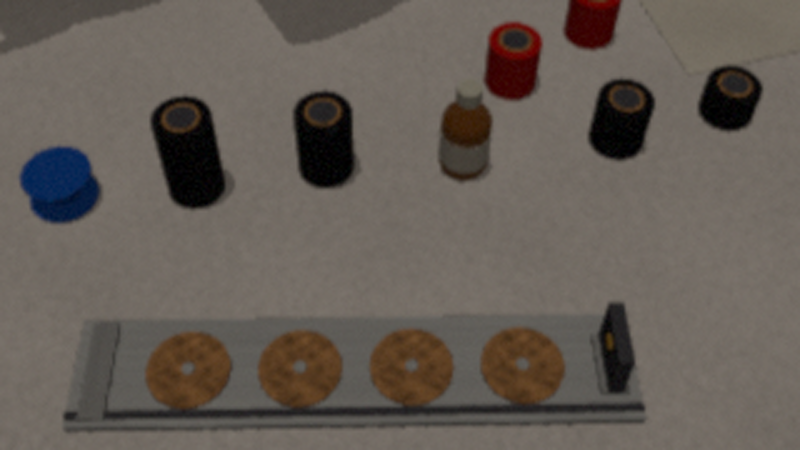

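>>> play_rows(
  dp=[
    [0,0,0],
    [0,0,0],
    [0,0,0],
    [0,0,0],
    [0,0,0],
  ],
  rot=[
    [0,0,-1],
    [0,0,-2],
    [0,0,-3],
    [0,0,-4],
    [0,0,-5],
  ],
)

```text
clock: 0.52
eef_pos: [244.3, -574.9, 230.8]
tcp_rot: [-3.141, -0.0, 0.931]
contact_force: [-0.1, 0.2, -0.0]
opening: 0.999
grasp_force: 0.0
```

>>> play_rows(
  dp=[
    [0,0,0],
    [0,0,0],
    [0,0,0],
    [0,0,0],
    [0,0,0],
  ],
  rot=[
    [0,0,-1],
    [0,0,-2],
    [0,0,-3],
    [0,0,-4],
    [0,0,-5.06],
  ],
)

```text
clock: 0.93
eef_pos: [244.3, -574.9, 230.8]
tcp_rot: [-3.141, -0.001, 1.46]
contact_force: [-0.3, -0.1, -0.6]
opening: 0.998
grasp_force: 0.0
```

>>> play_rows(
  dp=[
    [0.68,0.26,0],
    [1.36,0.52,0],
    [2.04,0.78,0],
    [2.72,1.04,0],
    [3.4,1.3,0],
  ],
  rot=[
    [0,0,0],
    [0,0,0],
    [0,0,0],
    [0,0,0],
    [0,0,0],
  ],
)

```text
clock: 1.35
eef_pos: [312.0, -444.7, 230.9]
tcp_rot: [-3.141, -0.001, 1.455]
contact_force: [0.8, -0.7, 0.4]
opening: 0.995
grasp_force: 0.0
```

>>> play_rows(
  dp=[
    [0.68,0.26,0],
    [1.36,0.52,0],
    [2.04,0.78,0],
    [2.72,1.04,0],
    [3.4,1.3,0],
  ],
  rot=[
    [0,0,0],
    [0,0,0],
    [0,0,0],
    [0,0,0],
    [0,0,0],
  ],
)

```text
clock: 1.77
eef_pos: [379.3, -315.6, 231.1]
tcp_rot: [-3.141, -0.0, 1.455]
contact_force: [0.5, -0.6, -0.3]
opening: 0.998
grasp_force: 0.0
```

>>> play_rows(
  dp=[
    [0.68,0.26,0],
    [1.36,0.52,0],
    [2.04,0.78,0],
    [2.72,1.04,0],
    [3.4,1.3,0],
  ],
  rot=[
    [0,0,0],
    [0,0,0],
    [0,0,0],
    [0,0,0],
    [0,0,0],
  ],
)

```text
clock: 2.18
eef_pos: [446.7, -186.5, 231.1]
tcp_rot: [-3.141, -0.0, 1.455]
contact_force: [0.4, -0.9, -0.1]
opening: 1.0
grasp_force: 0.0
```

```bash
cat >> h.py <<'E'
from scipy.spatial.transform import Rotation
def wray(s,f,u,v,z):
    T=np.eye(4); T[:3,:3]=Rotation.from_euler("xyz",s["tcp_rot"]).as_matrix(); T[:3,3]=s["eef_pos"]
    M=T@f["mount"]; d=M[:3,:3]@np.linalg.inv(f["mtx"])@np.array([u,v,1.]); c=M[:3,3]
    return c+d*(z-c[2])/d[2]
def look(name):
    from rig import telemetry, optics
    s=telemetry.sense(); f=optics.grab_frame("wrist"); cv2.imwrite(f"pics/{name}.png",f["color"][:,:,::-1]); return s,f
E
python3 - <<'E'
from h import *
s,f=look("w1"); np.savez("w1.npz",**f,**s); print(s["eef_pos"],s["tcp_rot"],f["mount"].round(2).tolist(),f["mtx"][0].tolist())
E
```

```text
[ 446.65094676 -186.50710864  231.14834502] [-3.14128702e+00 -3.38251977e-05  1.45526830e+00] [[0.0, -0.96, -0.27, 68.21], [1.0, 0.0, 0.0, 0.2], [-0.0, -0.27, 0.96, -141.85], [0.0, 0.0, 0.0, 1.0]] [304.90783069804377, 0.0, 317.73050292252344]
```

View pics/w1.png

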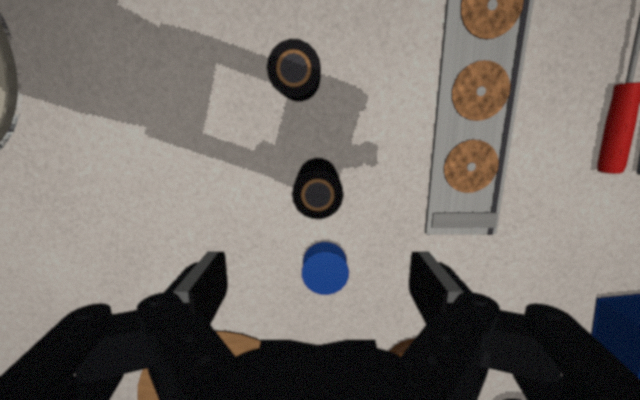

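The wrist view shows roll_92's core at (317,193), roll_74's at (294,67), seat_1 at (471,165), seat_2 at (481,90), and the blue reel at (325,268) below.

Run:
```python
from h import *
f=dict(np.load("w1.npz")); img=f["color"]
for z,(u,v),r in ((92,(317,193),20),(74,(294,67),20)):
    b=[q for q in blobs(img,(5,80,50),(25,255,255),(u-r,v-r,u+r,v+r),5)]
    print(z,b,[wray(f,f,q[3][0]+u-r+q[3][2]/2-.5,q[3][1]+v-r+q[3][3]/2-.5,z)[:2].round(1) for q in b])
for q in blobs(img,(5,80,60),(25,255,255),(435,0,520,200),300): print(q,wray(f,f,q[0],q[1],11)[:2].round(1))
```

```text
92 [(np.float64(317.2), np.float64(194.4), 388, [4, 5, 34, 33])] [array([ 446.7, -186.2])]
74 [(np.float64(293.7), np.float64(67.1), 480, [2, 2, 36, 38])] [array([438.1, -71.1])]
(np.float64(470.8), np.float64(165.7), 2156, [9, 140, 55, 53]) [ 629.7 -192.1]
(np.float64(480.6), np.float64(90.0), 2633, [17, 60, 59, 61]) [ 639.  -107.9]
(np.float64(489.1), np.float64(16.9), 1805, [26, 0, 59, 39]) [646.  -35.8]
```

>>> play_rows(
  dp=[
    [0,0,0.95],
    [0,0,1.9],
    [0,0,2.85],
    [0,0,3.8],
    [0,0,4.75],
  ],
  rot=[
    [0,0,0],
    [0,0,0],
    [0,0,0],
    [0,0,0],
    [0,0,0],
  ],
  fingers=1,
)

```text
clock: 2.65
eef_pos: [446.2, -187.8, 39.8]
tcp_rot: [3.141, 0.0, 1.456]
contact_force: [1.1, 0.0, -0.1]
opening: 0.998
grasp_force: 0.0
```

>>> play_rows(
  dp=[
    [0,0,0],
    [0,0,0],
    [0,0,0],
    [0,0,0],
    [0,0,0],
  ],
  rot=[
    [0,0,0],
    [0,0,0],
    [0,0,0],
    [0,0,0],
    [0,0,0],
  ],
  fingers=0.3,
  grip_force=20,
)

```text
clock: 3.07
eef_pos: [447.8, -188.6, 43.5]
tcp_rot: [3.138, 0.001, 1.455]
contact_force: [-0.1, -0.9, -2.3]
opening: 0.579
grasp_force: 25.2
```

>>> play_rows(
  dp=[
    [0,0,0],
    [0,0,0],
    [0,0,0],
    [0,0,0],
    [0,0,0],
  ],
  rot=[
    [0,0,0],
    [0,0,0],
    [0,0,0],
    [0,0,0],
    [0,0,0],
  ],
)

```text
clock: 3.48
eef_pos: [447.4, -188.4, 42.9]
tcp_rot: [3.139, 0.001, 1.455]
contact_force: [-2.8, 0.2, 9.5]
opening: 0.58
grasp_force: 26.0
```

>>> play_rows(
  dp=[
    [0,0,-0.5],
    [0,0,-1.2],
    [0,0,-1.9],
    [0,0,-2.6],
    [0,0,-3.25],
  ],
  rot=[
    [0,0,0],
    [0,0,0],
    [0,0,0],
    [0,0,0],
    [0,0,0],
  ],
)

```text
clock: 3.9
eef_pos: [446.3, -187.9, 173.4]
tcp_rot: [3.141, 0.0, 1.455]
contact_force: [0.3, 0.2, -1.7]
opening: 0.58
grasp_force: 25.2
```

>>> play_rows(
  dp=[
    [0.6,0.4,0],
    [1.3,0.86,0],
    [2.0,1.32,0],
    [2.7,1.8,0],
    [3.36,2.26,0],
  ],
  rot=[
    [0,0,0],
    [0,0,0],
    [0,0,0],
    [0,0,0],
    [0,0,0],
  ],
)

```text
clock: 4.32
eef_pos: [552.6, -63.4, 172.1]
tcp_rot: [3.14, -0.0, 1.455]
contact_force: [0.2, -0.6, -2.4]
opening: 0.576
grasp_force: 25.4
```

>>> play_rows(
  dp=[
    [0.68,0.46,0],
    [1.36,0.92,0],
    [2.04,1.38,0],
    [2.72,1.82,0],
    [3.36,2.26,0],
  ],
  rot=[
    [0,0,0],
    [0,0,0],
    [0,0,0],
    [0,0,0],
    [0,0,0],
  ],
)

```text
clock: 4.73
eef_pos: [657.7, 59.9, 171.8]
tcp_rot: [3.141, -0.0, 1.456]
contact_force: [0.4, -0.6, -2.9]
opening: 0.58
grasp_force: 25.4
```

Run:
```python
from h import *
s,f=look("w2"); np.savez("w2.npz",**f,**s); print(s["eef_pos"],s["tcp_rot"],s["opening"])
```

```text
[657.67878004  59.89587476 171.77013473] [ 3.14124245e+00 -1.59066853e-04  1.45561556e+00] 0.5802291884725188
```

View pics/w2.png

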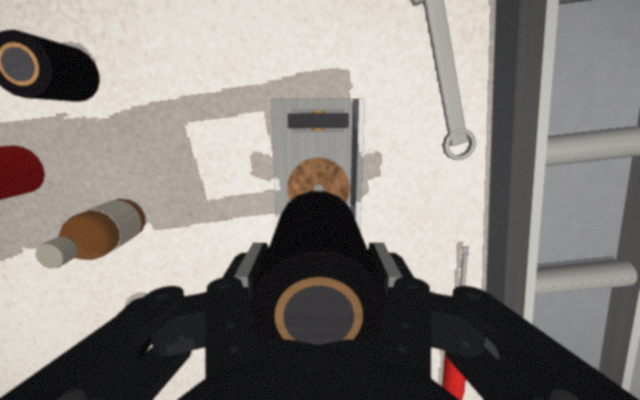

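The held roll's core is at about (319,315) and seat_4 is partly visible at (319,187), with the stop plate at (318,120). I'll measure the in-hand offset.

Run:
```python
from h import *
f=dict(np.load("w2.npz")); img=f["color"]
hsv=cv2.cvtColor(img,cv2.COLOR_RGB2HSV)
def fit(roi):
    x0,y0,x1,y1=roi; m=cv2.inRange(hsv[y0:y1,x0:x1],(5,80,50),(25,255,255))
    c=max(cv2.findContours(m,0,1)[0],key=cv2.contourArea); return c+[x0,y0]
c=fit((260,265,380,345)); print(cv2.boundingRect(c), cv2.fitEllipse(c))
b=cv2.boundingRect(c)
for v in (b[1],):
    print("core near edge",[wray(f,f,b[0]+b[2]/2,v,zz)[:2].round(1) for zz in (221,)], "L",wray(f,f,b[0],318,221)[:2],"R",wray(f,f,b[0]+b[2],318,221)[:2])
e=cv2.fitEllipse(c)[0]; print("ell ctr",wray(f,f,*e,221)[:2])
c=fit((275,150,365,215)); b=cv2.boundingRect(c); print(b,"seat far",wray(f,f,b[0]+b[2]/2-.5,b[1],11)[:2],"L",wray(f,f,b[0],188,11)[:2],"R",wray(f,f,b[0]+b[2],188,11)[:2])
P=[wray(f,f,u,v,11)[:2] for u,v in c[:,0]]; P=np.array([p for p,(u,v) in zip(P,c[:,0]) if v<185]); A=np.c_[2*P,np.ones(len(P))]
k=np.linalg.lstsq(A,(P**2).sum(1),rcond=None)[0]; print("circle",k[:2],np.sqrt(k[2]+k[:2]@k[:2]))
```

```text
(274, 276, 90, 65) ((318.2682800292969, 314.1588439941406), (70.5678482055664, 83.69615936279297), 89.77830505371094)
core near edge [array([660.3,  77.1])] L [642.78972615  62.6106521 ] R [674.21292241  58.99218832]
ell ctr [658.42094492  62.37664582]
(288, 158, 62, 45) seat far [662.42564584  91.2189556 ] L [628.23074975  64.61217347] R [690.75729873  57.43008579]
circle [659.24944621  67.21955889] 25.395039264981122
```

>>> play_rows(
  dp=[
    [-0.04,0,0.8],
    [-0.04,0,1.6],
    [-0.04,0,2.3],
    [-0.04,0,2.7],
    [-0.04,0,2.91],
  ],
  rot=[
    [0,0,0],
    [0,0,0],
    [0,0,0],
    [0,0,0],
    [0,0,0],
  ],
)

```text
clock: 5.2
eef_pos: [654.2, 56.4, 52.8]
tcp_rot: [-3.136, 0.001, 1.455]
contact_force: [-23.5, 2.2, 40.5]
opening: 0.577
grasp_force: 27.9
```

>>> play_rows(
  dp=[
    [0,0,0],
    [0,0,0],
    [0,0,0.02],
  ],
  rot=[
    [0,0,0],
    [0,0,0],
    [0,0,0],
  ],
)

```text
clock: 5.45
eef_pos: [657.6, 56.6, 55.3]
tcp_rot: [3.14, -0.0, 1.455]
contact_force: [-0.6, -0.1, -1.9]
opening: 0.58
grasp_force: 24.0
```

Run:
```python
from h import *
s,f=look("w3"); np.savez("w3.npz",**f,**s); print(s["eef_pos"],s["tcp_rot"],s["contact_force"])
s=dict(s); hsv=cv2.cvtColor(f["color"],cv2.COLOR_RGB2HSV)
x0,y0,x1,y1=260,265,380,345; m=cv2.inRange(hsv[y0:y1,x0:x1],(5,80,50),(25,255,255))
c=max(cv2.findContours(m,0,1)[0],key=cv2.contourArea)+[x0,y0]; b=cv2.boundingRect(c); e=cv2.fitEllipse(c)[0]
print(b,wray(s,f,b[0]+b[2]/2,b[1],103)[:2]-15.7*np.array([.115,.993]), wray(s,f,*e,103))
```

```text
[657.64869937  56.63251318  55.26885888] [ 3.13960560e+00 -3.79500225e-04  1.45524760e+00] [-0.57621051 -0.05910877 -1.8730853 ]
(273, 278, 91, 63) [658.09627072  56.66645535] [657.87286984  57.05950124 103.        ]
```

View pics/w3.png

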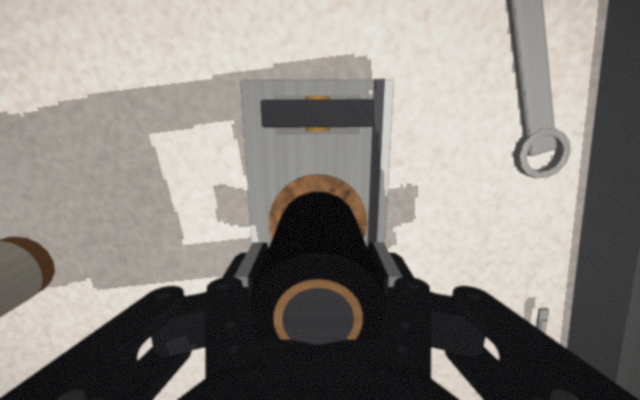

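>>> play_rows(
  dp=[
    [0.07,0,0],
    [0.07,0,0],
    [0.07,0,0.02],
    [0.07,0,0.03],
    [0.07,0,0.03],
  ],
  rot=[
    [0,0,0],
    [0,0,0],
    [0,0,0],
    [0,0,0],
    [0,0,0],
  ],
)

```text
clock: 5.92
eef_pos: [657.0, 59.5, 52.8]
tcp_rot: [-3.141, 0.0, 1.455]
contact_force: [0.3, 0.4, -3.1]
opening: 0.577
grasp_force: 24.0
```

>>> play_rows(
  dp=[
    [0,0,0],
    [0,0,0],
    [0,0,0],
    [0,0,0],
    [0,0,0],
  ],
  rot=[
    [0,0,0],
    [0,0,0],
    [0,0,0],
    [0,0,0],
    [0,0,0],
  ],
  fingers=1,
)

```text
clock: 6.33
eef_pos: [657.3, 59.5, 53.0]
tcp_rot: [3.141, -0.0, 1.455]
contact_force: [-0.1, 0.5, 0.3]
opening: 1.0
grasp_force: 0.0
```

>>> play_rows(
  dp=[
    [0,0,-0.4],
    [0,0,-1.1],
    [0,0,-1.9],
    [0,0,-2.7],
    [0,0,-3.5],
  ],
  rot=[
    [0,0,0],
    [0,0,0],
    [0,0,0],
    [0,0,0],
    [0,0,0],
  ],
)

```text
clock: 6.75
eef_pos: [656.9, 59.4, 194.3]
tcp_rot: [-3.141, 0.0, 1.455]
contact_force: [0.5, -0.2, -0.6]
opening: 1.0
grasp_force: 0.0
```

>>> play_rows(
  dp=[
    [-0.38,-0.5,0],
    [-0.76,-1,0],
    [-1.14,-1.5,0],
    [-1.52,-2,0],
    [-1.93,-2.53,0],
  ],
  rot=[
    [0,0,0],
    [0,0,0],
    [0,0,0],
    [0,0,0],
    [0,0,0],
  ],
)

```text
clock: 7.17
eef_pos: [546.8, -6.0, 193.0]
tcp_rot: [3.141, -0.0, 1.456]
contact_force: [-0.7, 0.1, 0.1]
opening: 0.999
grasp_force: 0.0
```

>>> play_rows(
  dp=[
    [-0.38,-0.5,0],
    [-0.76,-1,0],
    [-1.14,-1.5,0],
    [-1.52,-2,0],
    [-1.93,-2.53,0],
  ],
  rot=[
    [0,0,0],
    [0,0,0],
    [0,0,0],
    [0,0,0],
    [0,0,0],
  ],
)

```text
clock: 7.58
eef_pos: [437.4, -71.0, 193.0]
tcp_rot: [3.141, 0.0, 1.456]
contact_force: [-0.0, -0.3, 0.5]
opening: 1.0
grasp_force: 0.0
```

Run:
```python
from h import *
s,f=look("w4"); np.savez("w4.npz",**f,**s); print(s["eef_pos"],s["tcp_rot"])
for q in blobs(f["color"],(5,80,50),(25,255,255),(0,0,640,300),60): print(q,[wray(s,f,q[3][0]+q[3][2]/2-.5,q[3][1]+q[3][3]/2-.5,z)[:2].round(1) for z in (11,74,103)])
```

```text
[437.38825049 -71.00206755 193.0404305 ] [3.14097681e+00 2.03744596e-05 1.45556082e+00]
(np.float64(187.2), np.float64(1.2), 60, [178, 0, 20, 4]) [array([337.2, 115.9]), array([358.3,  92.7]), array([367.9,  82. ])]
(np.float64(314.7), np.float64(58.9), 1384, [290, 26, 50, 56]) [array([449.5,  58.5]), array([448.7,  46.5]), array([448.4,  41. ])]
(np.float64(318.1), np.float64(199.3), 441, [300, 182, 37, 36]) [array([436.3, -87.3]), array([438., -71.]), array([438.8, -63.4])]
(np.float64(492.4), np.float64(266.9), 2071, [465, 243, 57, 49]) [array([ 630.3, -191.7]), array([ 594.3, -155.1]), array([ 577.8, -138.2])]
(np.float64(504.0), np.float64(196.6), 2511, [474, 169, 61, 56]) [array([ 639. , -107.2]), array([601.4, -87. ]), array([584. , -77.7])]
(np.float64(516.6), np.float64(39.0), 882, [498, 0, 59, 61]) [array([653.1,  55.7]), array([612.7,  44.3]), array([594.1,  39. ])]
(np.float64(517.0), np.float64(116.3), 3089, [485, 85, 65, 64]) [array([648.3, -23.5]), array([608.8, -19.5]), array([590.6, -17.7])]
(np.float64(621.1), np.float64(3.6), 203, [605, 0, 35, 9]) [array([739.8,  67.7]), array([682.5,  53.9]), array([656.2,  47.6])]
```

View pics/w4.png

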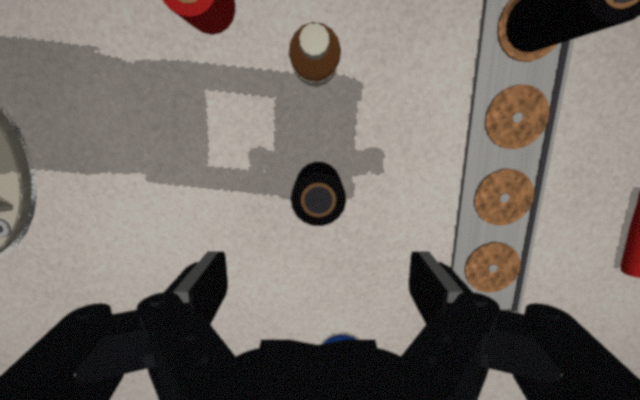

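>>> play_rows(
  dp=[
    [0,0,0.95],
    [0,0,1.9],
    [0,0,2.8],
    [0,0,3.6],
    [0,0,4.2],
  ],
  rot=[
    [0,0,0],
    [0,0,0],
    [0,0,0],
    [0,0,0],
    [0,0,0],
  ],
)

```text
clock: 8.05
eef_pos: [437.5, -70.5, 22.9]
tcp_rot: [-3.14, -0.0, 1.455]
contact_force: [0.5, 0.3, -0.2]
opening: 0.996
grasp_force: 0.0
```

>>> play_rows(
  dp=[
    [0,0,0],
    [0,0,0],
    [0,0,0],
    [0,0,0],
    [0,0,0],
  ],
  rot=[
    [0,0,0],
    [0,0,0],
    [0,0,0],
    [0,0,0],
    [0,0,0],
  ],
  fingers=0.3,
)

```text
clock: 8.47
eef_pos: [439.5, -70.8, 26.4]
tcp_rot: [3.139, 0.0, 1.455]
contact_force: [0.4, 0.0, -1.6]
opening: 0.584
grasp_force: 21.1
```

>>> play_rows(
  dp=[
    [0,0,0],
    [0,0,0],
    [0,0,0],
    [0,0,0],
    [0,0,0],
  ],
  rot=[
    [0,0,0],
    [0,0,0],
    [0,0,0],
    [0,0,0],
    [0,0,0],
  ],
)

```text
clock: 8.88
eef_pos: [439.3, -70.8, 26.1]
tcp_rot: [3.139, 0.0, 1.455]
contact_force: [-0.7, 0.5, 10.8]
opening: 0.579
grasp_force: 21.9
```

>>> play_rows(
  dp=[
    [0,0,-0.5],
    [0,0,-1.2],
    [0,0,-1.9],
    [0,0,-2.6],
    [0,0,-3.25],
  ],
  rot=[
    [0,0,0],
    [0,0,0],
    [0,0,0],
    [0,0,0],
    [0,0,0],
  ],
)

```text
clock: 9.3
eef_pos: [438.2, -70.6, 156.9]
tcp_rot: [3.141, 0.0, 1.455]
contact_force: [0.7, 0.5, -2.1]
opening: 0.575
grasp_force: 21.9
```

>>> play_rows(
  dp=[
    [0.15,0.4,0],
    [0.3,0.9,0],
    [0.5,1.45,0],
    [0.7,2,0],
    [0.89,2.55,0],
  ],
  rot=[
    [0,0,0],
    [0,0,0],
    [0,0,0],
    [0,0,0],
    [0,0,0],
  ],
)

```text
clock: 9.72
eef_pos: [544.7, -46.7, 155.6]
tcp_rot: [3.141, -0.0, 1.455]
contact_force: [0.5, 0.2, -1.0]
opening: 0.583
grasp_force: 22.1
```

>>> play_rows(
  dp=[
    [0.2,0.6,0],
    [0.4,1.2,0],
    [0.6,1.75,0],
    [0.8,2.25,0],
    [0.89,2.55,0],
  ],
  rot=[
    [0,0,0],
    [0,0,0],
    [0,0,0],
    [0,0,0],
    [0,0,0],
  ],
)

```text
clock: 10.13
eef_pos: [651.2, -22.7, 155.4]
tcp_rot: [3.14, -0.0, 1.456]
contact_force: [-0.9, 0.2, -1.5]
opening: 0.576
grasp_force: 22.1
```

```bash
cat >> h.py <<'E'
def held(name,off,h):
    "roll in hand: off = TCP height above the roll's underside; prints the roll's centre"
    s,f=look(name); z=s["eef_pos"][2]-off+h; hsv=cv2.cvtColor(f["color"],cv2.COLOR_RGB2HSV)
    x0,y0,x1,y1=255,240,385,345; m=cv2.inRange(hsv[y0:y1,x0:x1],(5,80,50),(25,255,255))
    c=max(cv2.findContours(m,0,1)[0],key=cv2.contourArea)+[x0,y0]; b=cv2.boundingRect(c); e=cv2.fitEllipse(c)[0]
    print("tcp",s["eef_pos"].round(1),"box",b,"roll",(wray(s,f,b[0]+b[2]/2-.5,b[1],z)[:2]-15.7*np.array([.115,.993])).round(1),"ell",wray(s,f,*e,z)[:2].round(1))
    for q in blobs(f["color"],(5,80,50),(25,255,255),(200,100,600,250),300): print(q,wray(s,f,q[0],q[1],11)[:2].round(1))
E
python3 -c "
from h import *
held('w5',28,74)"
```

```text
tcp [651.2 -22.7 155.4] box (274, 279, 89, 62) roll [651.4 -24. ] ell [651.4 -23.4]
(np.float64(311.4), np.float64(111.5), 425, [86, 0, 52, 22]) [654.7  52.7]
(np.float64(314.6), np.float64(185.7), 2190, [83, 63, 65, 50]) [649.6 -15.2]
```

>>> play_rows(
  dp=[
    [0,-0.08,0.6],
    [0,-0.08,1.3],
    [0,-0.08,1.9],
    [0,-0.08,2.4],
    [0,-0.08,2.65],
  ],
  rot=[
    [0,0,0],
    [0,0,0],
    [0,0,0],
    [0,0,0],
    [0,0,0],
  ],
)

```text
clock: 10.6
eef_pos: [643.9, -23.0, 46.6]
tcp_rot: [-3.138, 0.0, 1.455]
contact_force: [-0.1, -0.0, -1.5]
opening: 0.583
grasp_force: 22.0
```

>>> play_rows(
  dp=[
    [0,0,0],
    [0,0,0.1],
    [0,0,0.18],
    [0,0,0.22],
    [0,0,0.25],
  ],
  rot=[
    [0,0,0],
    [0,0,0],
    [0,0,0],
    [0,0,0],
    [0,0,0],
  ],
)

```text
clock: 11.02
eef_pos: [646.5, -23.1, 39.7]
tcp_rot: [3.14, -0.0, 1.455]
contact_force: [1.0, -0.1, -1.4]
opening: 0.579
grasp_force: 22.0
```

```bash
python3 -c "
from h import *
held('w6',26.1,74)"
```

```text
tcp [646.5 -23.1  39.7] box (274, 279, 89, 62) roll [646.8 -23.3] ell [646.8 -22.5]
(np.float64(321.6), np.float64(107.6), 1013, [79, 0, 87, 19]) [657.4  50.6]
(np.float64(327.5), np.float64(210.3), 2011, [69, 87, 106, 63]) [654.5  -6.7]
```

>>> play_rows(
  dp=[
    [0,0.04,0],
    [0,0.04,0.03],
    [0,0.04,0.06],
    [0,0.04,0.07],
    [0,0.04,0.07],
  ],
  rot=[
    [0,0,0],
    [0,0,0],
    [0,0,0],
    [0,0,0],
    [0,0,0],
  ],
)

```text
clock: 11.48
eef_pos: [648.1, -23.2, 37.2]
tcp_rot: [3.141, -0.0, 1.455]
contact_force: [-2.4, -0.9, 8.6]
opening: 0.583
grasp_force: 22.8
```

>>> play_rows(
  dp=[
    [0,0,0],
    [0,0,0],
    [0,0,0],
    [0,0,0],
    [0,0,0],
  ],
  rot=[
    [0,0,0],
    [0,0,0],
    [0,0,0],
    [0,0,0],
    [0,0,0],
  ],
  fingers=1,
)

```text
clock: 11.9
eef_pos: [647.5, -23.2, 36.0]
tcp_rot: [-3.141, 0.0, 1.455]
contact_force: [0.2, -0.5, -0.2]
opening: 1.001
grasp_force: 0.0
```

>>> play_rows(
  dp=[
    [0,0,-0.5],
    [0,0,-1.3],
    [0,0,-2.1],
    [0,0,-3.0],
    [0,0,-3.8],
  ],
  rot=[
    [0,0,0],
    [0,0,0],
    [0,0,0],
    [0,0,0],
    [0,0,0],
  ],
)

```text
clock: 12.32
eef_pos: [647.5, -23.2, 189.9]
tcp_rot: [3.141, 0.0, 1.455]
contact_force: [1.4, -0.7, 0.0]
opening: 0.998
grasp_force: 0.0
```

>>> play_rows(
  dp=[
    [0.48,-0.59,0],
    [0.96,-1.18,0],
    [1.45,-1.77,0],
    [1.93,-2.37,0],
    [2.42,-2.97,0],
  ],
  rot=[
    [0,0,0],
    [0,0,0],
    [0,0,0],
    [0,0,0],
    [0,0,0],
  ],
)

```text
clock: 12.73
eef_pos: [539.5, 87.3, 188.1]
tcp_rot: [3.141, -0.0, 1.455]
contact_force: [0.0, 0.8, 1.6]
opening: 1.0
grasp_force: 0.0
```

>>> play_rows(
  dp=[
    [0.48,-0.59,0],
    [0.96,-1.18,0],
    [1.45,-1.77,0],
    [1.93,-2.37,0],
    [2.42,-2.97,0],
  ],
  rot=[
    [0,0,0],
    [0,0,0],
    [0,0,0],
    [0,0,0],
    [0,0,0],
  ],
)

```text
clock: 13.15
eef_pos: [432.7, 197.3, 188.2]
tcp_rot: [3.141, -0.0, 1.455]
contact_force: [0.4, -0.2, -0.5]
opening: 0.998
grasp_force: 0.0
```

Run:
```python
from h import *
s,f=look("w7"); print(s["eef_pos"],s["tcp_rot"])
for q in blobs(f["color"],(5,80,50),(25,255,255),(0,0,640,300),60): print(q,[wray(s,f,q[3][0]+q[3][2]/2-.5,q[3][1]+q[3][3]/2-.5,z)[:2].round(1) for z in (38,56)])
```

```text
[432.68824875 197.25486399 188.168758  ] [ 3.14135784e+00 -1.60922954e-04  1.45502037e+00]
(np.float64(170.7), np.float64(201.3), 410, [153, 185, 36, 34]) [array([286.9, 204. ]), array([296.4, 207.8])]
(np.float64(249.4), np.float64(283.9), 332, [234, 270, 32, 29]) [array([348.8, 104.8]), array([354.5, 114.6])]
(np.float64(286.1), np.float64(71.9), 519, [268, 53, 37, 40]) [array([417.5, 308.3]), array([418.9, 305.6])]
(np.float64(324.1), np.float64(195.8), 421, [307, 180, 35, 34]) [array([438.6, 191.6]), array([438.8, 196.1])]
(np.float64(343.3), np.float64(287.5), 65, [331, 285, 27, 8]) [array([448.9,  87.7]), array([448.4,  98.7])]
(np.float64(515.3), np.float64(270.5), 595, [495, 253, 57, 47]) [array([639.3,  80.8]), array([627.1,  92.1])]
(np.float64(557.6), np.float64(227.9), 88, [550, 225, 16, 7]) [array([670.7, 131.6]), array([656.6, 139.8])]
```

View pics/w7.png

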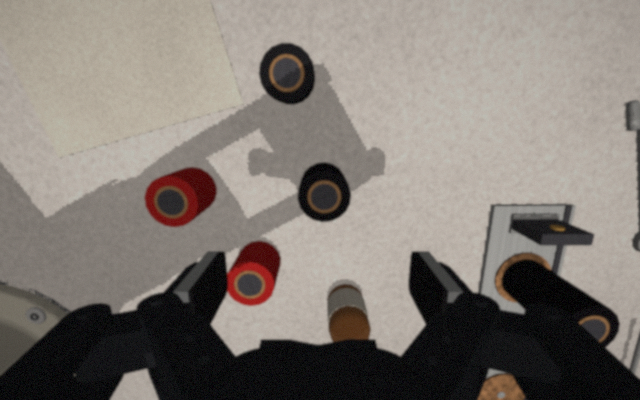

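>>> play_rows(
  dp=[
    [-0.01,0.15,0.95],
    [-0.01,0.15,1.9],
    [-0.01,0.15,2.8],
    [-0.01,0.15,3.7],
    [-0.01,0.15,4.35],
  ],
  rot=[
    [0,0,0],
    [0,0,0],
    [0,0,0],
    [0,0,0],
    [0,0,0],
  ],
)

```text
clock: 13.62
eef_pos: [438.7, 195.0, 11.7]
tcp_rot: [-3.14, 0.001, 1.456]
contact_force: [-0.8, 0.6, 0.4]
opening: 0.997
grasp_force: 0.0
```

>>> play_rows(
  dp=[
    [0,0,0],
    [0,0,0],
    [0,0,0],
    [0,0,0],
    [0,0,0],
  ],
  rot=[
    [0,0,0],
    [0,0,0],
    [0,0,0],
    [0,0,0],
    [0,0,0],
  ],
  fingers=0.3,
)

```text
clock: 14.03
eef_pos: [441.0, 195.9, 15.8]
tcp_rot: [3.139, -0.002, 1.455]
contact_force: [-1.0, -0.1, -1.2]
opening: 0.58
grasp_force: 21.1
```

>>> play_rows(
  dp=[
    [0,0,0],
    [0,0,0],
    [0,0,0],
    [0,0,0],
    [0,0,0],
  ],
  rot=[
    [0,0,0],
    [0,0,0],
    [0,0,0],
    [0,0,0],
    [0,0,0],
  ],
)

```text
clock: 14.45
eef_pos: [440.8, 195.8, 15.4]
tcp_rot: [3.14, -0.001, 1.455]
contact_force: [-0.4, -0.5, 9.5]
opening: 0.583
grasp_force: 21.9
```

>>> play_rows(
  dp=[
    [0,0,-0.5],
    [0,0,-1.2],
    [0,0,-1.9],
    [0,0,-2.6],
    [0,0,-3.25],
  ],
  rot=[
    [0,0,0],
    [0,0,0],
    [0,0,0],
    [0,0,0],
    [0,0,0],
  ],
)

```text
clock: 14.87
eef_pos: [439.7, 195.4, 146.1]
tcp_rot: [3.141, -0.001, 1.455]
contact_force: [1.2, -0.1, -1.9]
opening: 0.576
grasp_force: 21.8
```

>>> play_rows(
  dp=[
    [-0.6,0.5,0],
    [-1.3,1.08,0],
    [-2.0,1.68,0],
    [-2.75,2.3,0],
    [-3.48,2.92,0],
  ],
  rot=[
    [0,0,0],
    [0,0,0],
    [0,0,0],
    [0,0,0],
    [0,0,0],
  ],
)

```text
clock: 15.28
eef_pos: [540.4, 42.1, 144.9]
tcp_rot: [3.141, -0.0, 1.456]
contact_force: [1.2, 0.1, -1.9]
opening: 0.58
grasp_force: 22.0
```

>>> play_rows(
  dp=[
    [-0.75,0.63,0],
    [-1.5,1.26,0],
    [-2.25,1.89,0],
    [-2.9,2.44,0],
    [-3.48,2.92,0],
  ],
  rot=[
    [0,0,0],
    [0,0,0],
    [0,0,0],
    [0,0,0],
    [0,0,0],
  ],
)

```text
clock: 15.7
eef_pos: [640.7, -110.4, 144.6]
tcp_rot: [3.141, 0.0, 1.454]
contact_force: [0.6, 0.6, -1.1]
opening: 0.58
grasp_force: 22.0
```

```bash
python3 -c "
from h import *
held('w8',16.5,56)"
```

```text
tcp [ 640.7 -110.4  144.6] box (277, 267, 83, 74) roll [ 641.1 -110.4] ell [ 641.  -110.1]
(np.float64(313.3), np.float64(108.0), 328, [90, 0, 47, 16]) [646.3 -32.7]
(np.float64(315.5), np.float64(186.2), 2614, [82, 60, 68, 54]) [ 640.1 -101.3]
(np.float64(321.4), np.float64(125.2), 440, [85, 0, 67, 36]) [651.7 -47.8]
```

>>> play_rows(
  dp=[
    [0.06,-0.05,0.6],
    [0.06,-0.05,1.3],
    [0.06,-0.05,1.9],
    [0.06,-0.05,2.4],
    [0.06,-0.05,2.65],
  ],
  rot=[
    [0,0,0],
    [0,0,0],
    [0,0,0],
    [0,0,0],
    [0,0,0],
  ],
)

```text
clock: 16.17
eef_pos: [636.2, -105.1, 35.8]
tcp_rot: [-3.138, -0.0, 1.455]
contact_force: [-0.1, 1.0, -1.2]
opening: 0.577
grasp_force: 22.0
```

>>> play_rows(
  dp=[
    [0,0,0],
    [0,0,0.1],
    [0,0,0.18],
    [0,0,0.23],
    [0,0,0.26],
  ],
  rot=[
    [0,0,0],
    [0,0,0],
    [0,0,0],
    [0,0,0],
    [0,0,0],
  ],
)

```text
clock: 16.58
eef_pos: [638.6, -105.5, 28.5]
tcp_rot: [3.14, 0.0, 1.455]
contact_force: [0.8, 0.4, -0.8]
opening: 0.584
grasp_force: 21.9
```

```bash
python3 -c "
from h import *
held('w9',15.4,56)"
```

```text
tcp [ 638.6 -105.5   28.5] box (276, 267, 84, 74) roll [ 638.8 -104.9] ell [ 638.9 -104.4]
(np.float64(317.8), np.float64(113.5), 1258, [69, 0, 98, 28]) [647.1 -34.8]
(np.float64(322.9), np.float64(216.6), 1549, [65, 95, 110, 55]) [643.6 -89. ]
```

>>> play_rows(
  dp=[
    [-0.06,0,0],
    [-0.06,0,0.03],
    [-0.06,0,0.05],
    [-0.06,0,0.06],
    [-0.06,0,0.06],
  ],
  rot=[
    [0,0,0],
    [0,0,0],
    [0,0,0],
    [0,0,0],
    [0,0,0],
  ],
)

```text
clock: 17.05
eef_pos: [638.0, -108.2, 26.5]
tcp_rot: [3.141, 0.0, 1.455]
contact_force: [-3.3, -1.4, 9.7]
opening: 0.578
grasp_force: 22.9
```

>>> play_rows(
  dp=[
    [0,0,0],
    [0,0,0],
    [0,0,0],
    [0,0,0],
    [0,0,0],
  ],
  rot=[
    [0,0,0],
    [0,0,0],
    [0,0,0],
    [0,0,0],
    [0,0,0],
  ],
  fingers=1,
)

```text
clock: 17.47
eef_pos: [637.7, -107.8, 25.1]
tcp_rot: [-3.141, -0.0, 1.455]
contact_force: [-0.2, 0.8, -1.0]
opening: 1.002
grasp_force: 0.0
```

>>> play_rows(
  dp=[
    [0,0,-0.5],
    [0,0,-1.3],
    [0,0,-2.2],
    [0,0,-3.2],
    [0,0,-4.1],
  ],
  rot=[
    [0,0,0],
    [0,0,0],
    [0,0,0],
    [0,0,0],
    [0,0,0],
  ],
)

```text
clock: 17.88
eef_pos: [637.6, -107.8, 191.2]
tcp_rot: [-3.142, -0.0, 1.455]
contact_force: [0.9, 0.0, -0.8]
opening: 1.001
grasp_force: 0.0
```

>>> play_rows(
  dp=[
    [0.64,-0.44,0],
    [1.28,-0.88,0],
    [1.92,-1.33,0],
    [2.57,-1.78,0],
    [3.23,-2.23,0],
  ],
  rot=[
    [0,0,0],
    [0,0,0],
    [0,0,0],
    [0,0,0],
    [0,0,0],
  ],
)

```text
clock: 18.3
eef_pos: [563.1, 31.8, 189.3]
tcp_rot: [3.141, -0.0, 1.455]
contact_force: [0.9, 0.4, 0.2]
opening: 1.001
grasp_force: 0.0
```

>>> play_rows(
  dp=[
    [0.64,-0.44,0],
    [1.28,-0.88,0],
    [1.92,-1.33,0],
    [2.57,-1.78,0],
    [3.23,-2.23,0],
  ],
  rot=[
    [0,0,0],
    [0,0,0],
    [0,0,0],
    [0,0,0],
    [0,0,0],
  ],
)

```text
clock: 18.72
eef_pos: [489.3, 170.5, 189.3]
tcp_rot: [3.141, -0.0, 1.455]
contact_force: [-0.4, 0.3, -0.0]
opening: 1.001
grasp_force: 0.0
```

>>> play_rows(
  dp=[
    [0.64,-0.44,0],
    [1.28,-0.88,0],
    [1.92,-1.33,0],
    [2.57,-1.78,0],
    [3.23,-2.23,0],
  ],
  rot=[
    [0,0,0],
    [0,0,0],
    [0,0,0],
    [0,0,0],
    [0,0,0],
  ],
)

```text
clock: 19.13
eef_pos: [415.6, 309.2, 189.4]
tcp_rot: [3.141, -0.0, 1.455]
contact_force: [0.8, 0.4, -0.4]
opening: 0.996
grasp_force: 0.0
```

Run:
```python
from h import *
s,f=look("w10"); print(s["eef_pos"],s["tcp_rot"])
for q in blobs(f["color"],(5,80,50),(25,255,255),(250,150,390,260),60): print(q,[wray(s,f,q[3][0]+q[3][2]/2-.5,q[3][1]+q[3][3]/2-.5,z)[:2].round(1) for z in (38,56)])
```

```text
[415.59618382 309.21586326 189.36136854] [ 3.14146305e+00 -1.13219807e-04  1.45524433e+00]
(np.float64(319.7), np.float64(191.9), 356, [54, 27, 32, 31]) [array([216.6, 466.3]), array([229.3, 460.8])]
```

>>> play_rows(
  dp=[
    [-0.02,0.04,0.95],
    [-0.02,0.04,1.9],
    [-0.02,0.04,2.8],
    [-0.02,0.04,3.6],
    [-0.02,0.04,4.1],
  ],
  rot=[
    [0,0,0],
    [0,0,0],
    [0,0,0],
    [0,0,0],
    [0,0,0],
  ],
)

```text
clock: 19.6
eef_pos: [416.6, 306.1, 22.3]
tcp_rot: [-3.139, 0.002, 1.456]
contact_force: [-0.0, -0.3, 0.2]
opening: 1.0
grasp_force: 0.0
```

>>> play_rows(
  dp=[
    [0,0,0.2],
    [0,0,0.35],
    [0,0,0.45],
    [0,0,0.5],
    [0,0,0.5],
  ],
  rot=[
    [0,0,0],
    [0,0,0],
    [0,0,0],
    [0,0,0],
    [0,0,0],
  ],
)

```text
clock: 20.02
eef_pos: [418.7, 307.5, 6.0]
tcp_rot: [3.141, -0.001, 1.455]
contact_force: [-0.4, -0.3, -0.0]
opening: 1.001
grasp_force: 0.0
```

>>> play_rows(
  dp=[
    [0,0,0],
    [0,0,0],
    [0,0,0],
    [0,0,0],
    [0,0,0],
  ],
  rot=[
    [0,0,0],
    [0,0,0],
    [0,0,0],
    [0,0,0],
    [0,0,0],
  ],
  fingers=0.3,
)

```text
clock: 20.43
eef_pos: [418.5, 307.3, 6.1]
tcp_rot: [3.141, -0.001, 1.455]
contact_force: [-1.6, -0.9, 6.4]
opening: 0.58
grasp_force: 19.9
```

>>> play_rows(
  dp=[
    [0,0,0],
    [0,0,0],
    [0,0,0],
    [0,0,0],
    [0,0,0],
  ],
  rot=[
    [0,0,0],
    [0,0,0],
    [0,0,0],
    [0,0,0],
    [0,0,0],
  ],
)

```text
clock: 20.85
eef_pos: [418.5, 307.3, 6.1]
tcp_rot: [3.141, -0.001, 1.455]
contact_force: [-0.3, -0.7, 6.1]
opening: 0.581
grasp_force: 19.9
```

>>> play_rows(
  dp=[
    [0,0,-0.5],
    [0,0,-1.3],
    [0,0,-2.1],
    [0,0,-3.0],
    [0,0,-3.75],
  ],
  rot=[
    [0,0,0],
    [0,0,0],
    [0,0,0],
    [0,0,0],
    [0,0,0],
  ],
)

```text
clock: 21.27
eef_pos: [418.1, 307.0, 157.7]
tcp_rot: [3.141, -0.001, 1.455]
contact_force: [0.3, -0.3, -0.8]
opening: 0.582
grasp_force: 21.6
```

>>> play_rows(
  dp=[
    [-0.7,0.4,0],
    [-1.5,0.85,0],
    [-2.3,1.31,0],
    [-3.12,1.78,0],
    [-3.94,2.24,0],
  ],
  rot=[
    [0,0,0],
    [0,0,0],
    [0,0,0],
    [0,0,0],
    [0,0,0],
  ],
)

```text
clock: 21.68
eef_pos: [489.3, 138.6, 155.8]
tcp_rot: [3.141, -0.0, 1.456]
contact_force: [-0.1, 0.1, -1.4]
opening: 0.583
grasp_force: 21.8
```

>>> play_rows(
  dp=[
    [-0.79,0.45,0],
    [-1.58,0.9,0],
    [-2.37,1.35,0],
    [-3.15,1.79,0],
    [-3.94,2.24,0],
  ],
  rot=[
    [0,0,0],
    [0,0,0],
    [0,0,0],
    [0,0,0],
    [0,0,0],
  ],
)

```text
clock: 22.1
eef_pos: [560.0, -28.5, 155.6]
tcp_rot: [3.141, -0.0, 1.455]
contact_force: [0.7, -0.0, -1.0]
opening: 0.579
grasp_force: 21.8
```

>>> play_rows(
  dp=[
    [-0.82,0.46,0],
    [-1.64,0.93,0],
    [-2.44,1.4,0],
    [-3.22,1.84,0],
    [-3.94,2.24,0],
  ],
  rot=[
    [0,0,0],
    [0,0,0],
    [0,0,0],
    [0,0,0],
    [0,0,0],
  ],
)

```text
clock: 22.52
eef_pos: [631.0, -195.8, 155.5]
tcp_rot: [3.141, 0.0, 1.455]
contact_force: [0.1, 1.3, -0.9]
opening: 0.579
grasp_force: 21.8
```

```bash
python3 -c "
from h import *
held('w11',7,38)"
```

```text
tcp [ 631.  -195.8  155.5] box (279, 256, 78, 70) roll [ 631.2 -195.3] ell [ 631.4 -194.9]
(np.float64(316.1), np.float64(186.0), 2796, [84, 58, 66, 57]) [ 630.6 -188.8]
(np.float64(320.4), np.float64(121.6), 584, [82, 0, 69, 34]) [ 641.4 -130.1]
```

View pics/w11.png

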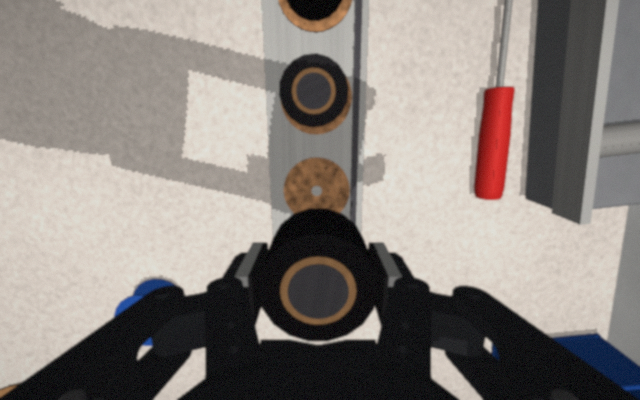

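The wrist view shows the held roll's core at (318,290), seat_1's centre mark at (316,190), and roll_56 standing on seat_2 at (314,91). Now I'll lower it.

>>> play_rows(
  dp=[
    [0.05,-0.04,0.7],
    [0.05,-0.04,1.5],
    [0.05,-0.04,2.3],
    [0.05,-0.04,2.85],
    [0.05,-0.04,3.15],
  ],
  rot=[
    [0,0,0],
    [0,0,0],
    [0,0,0],
    [0,0,0],
    [0,0,0],
  ],
)

```text
clock: 22.98
eef_pos: [627.1, -190.7, 26.2]
tcp_rot: [-3.137, -0.001, 1.455]
contact_force: [-1.4, -0.4, -0.9]
opening: 0.576
grasp_force: 21.7
```

>>> play_rows(
  dp=[
    [0,0,0],
    [0,0,0.1],
    [0,0,0.18],
    [0,0,0.23],
    [0,0,0.25],
  ],
  rot=[
    [0,0,0],
    [0,0,0],
    [0,0,0],
    [0,0,0],
    [0,0,0],
  ],
)

```text
clock: 23.4
eef_pos: [629.9, -191.6, 20.3]
tcp_rot: [3.14, 0.0, 1.455]
contact_force: [0.2, -0.0, -0.8]
opening: 0.58
grasp_force: 21.7
```

```bash
python3 -c "
from h import *
held('w12',6.1,38)"
```

```text
tcp [ 629.9 -191.6   20.3] box (279, 255, 78, 71) roll [ 630.2 -190.3] ell [ 630.3 -190.1]
(np.float64(312.9), np.float64(109.4), 899, [72, 0, 82, 21]) [ 636.3 -119. ]
(np.float64(318.6), np.float64(216.8), 1832, [61, 96, 115, 54]) [ 632.9 -172.3]
(np.float64(330.4), np.float64(145.2), 504, [82, 22, 91, 33]) [ 642.8 -136.5]
```

>>> play_rows(
  dp=[
    [-0.04,0,0],
    [-0.04,0,0.04],
    [-0.04,0,0.07],
    [-0.04,0,0.09],
    [-0.04,0,0.09],
  ],
  rot=[
    [0,0,0],
    [0,0,0],
    [0,0,0],
    [0,0,0],
    [0,0,0],
  ],
)

```text
clock: 23.87
eef_pos: [629.4, -193.3, 17.1]
tcp_rot: [3.141, 0.0, 1.455]
contact_force: [-3.4, 0.8, 11.8]
opening: 0.58
grasp_force: 22.9
```

>>> play_rows(
  dp=[
    [0,0,0],
    [0,0,0],
    [0,0,0],
    [0,0,0],
    [0,0,0],
  ],
  rot=[
    [0,0,0],
    [0,0,0],
    [0,0,0],
    [0,0,0],
    [0,0,0],
  ],
  fingers=1,
)

```text
clock: 24.28
eef_pos: [629.0, -193.0, 15.5]
tcp_rot: [-3.141, -0.0, 1.455]
contact_force: [-0.1, -0.0, -0.1]
opening: 1.0
grasp_force: 0.0
```

>>> play_rows(
  dp=[
    [0,0,-0.5],
    [0,0,-1.3],
    [0,0,-2.2],
    [0,0,-3.2],
    [0,0,-4.1],
  ],
  rot=[
    [0,0,0],
    [0,0,0],
    [0,0,0],
    [0,0,0],
    [0,0,0],
  ],
)

```text
clock: 24.7
eef_pos: [628.9, -192.9, 181.5]
tcp_rot: [-3.141, -0.0, 1.455]
contact_force: [1.5, -0.9, 0.1]
opening: 0.999
grasp_force: 0.0
```

>>> play_rows(
  dp=[
    [0,0,-0.7],
    [0,0,-1.4],
    [0,0,-2.1],
    [0,0,-2.8],
    [0,0,-3.5],
  ],
  rot=[
    [0,0,0],
    [0,0,0],
    [0,0,0],
    [0,0,0],
    [0,0,0],
  ],
)

```text
clock: 25.12
eef_pos: [628.8, -192.9, 321.0]
tcp_rot: [-3.141, -0.0, 1.455]
contact_force: [0.8, -0.4, 0.1]
opening: 0.999
grasp_force: 0.0
```

Run:
```python
from h import *
from rig import optics
s,f=look("w13"); print(s["eef_pos"]); np.savez("w13.npz",**f,**s)
S=optics.grab_frame("scene"); cv2.imwrite("pics/scene1.png",S["color"][:,:,::-1])
```

```text
[ 628.75573944 -192.89692665  321.04000697]
```

View pics/w13.png

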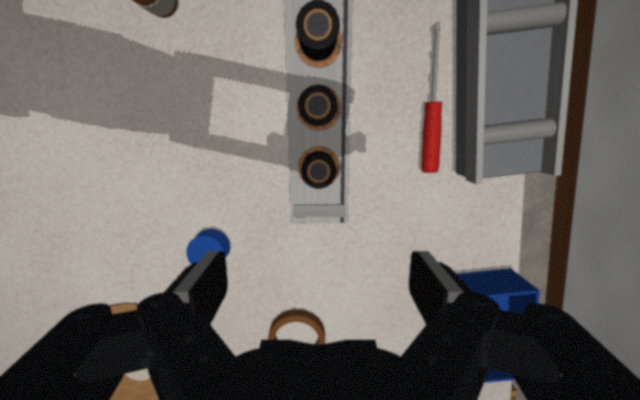

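View pics/scene1.png

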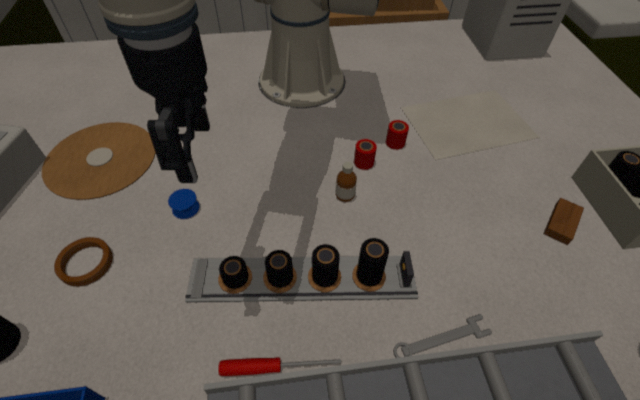

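All four rolls stand in order along the rail: (234,272), (279,268), (325,264) and (373,260), tallest by the stop plate. The bottle is unmoved at (346,185). I'll run a quick check of how well each is centred.

Run:
```python
from h import *
f=dict(np.load("w13.npz")); S=dict(np.load("scene0.npz")); S["color"]=cv2.imread("pics/scene1.png")[:,:,::-1].copy()
tg={38:(630,-192),56:(639,-107.5),74:(648.3,-23.5),92:(657.7,60.3)}
def cen(b,roi): return b[3][0]+roi[0]+b[3][2]/2-.5, b[3][1]+roi[1]+b[3][3]/2-.5
for h,(u,v) in {38:(318,171),56:(318,105),74:(318,25)}.items():
    r=(u-14,v-14,u+14,v+14)
    for b in blobs(f["color"],(5,80,50),(25,255,255),r,40): print("wrist",h,b[3],(wray(f,f,*cen(b,r),h+11)[:2]-tg[h]).round(1))
for h,(u,v) in {38:(234,263),56:(279,257),74:(325,252),92:(374,246)}.items():
    r=(u-10,v-8,u+11,v+9)
    for b in blobs(S["color"],(0,50,45),(30,255,255),r,15): print("scene",h,b[3],(ray(S,*cen(b,r),h+11)[:2]-tg[h]).round(1))
```

```text
wrist 38 [3, 2, 24, 24] [0.3 0.1]
wrist 56 [1, 1, 26, 27] [-0.4 -0.3]
wrist 74 [0, 0, 28, 28] [-0.1 -0.9]
scene 38 [0, 5, 17, 12] [-4.7 -1.9]
scene 56 [1, 5, 17, 12] [-5.  -1.6]
scene 74 [2, 4, 18, 13] [-4.2 -1.1]
scene 92 [2, 3, 18, 14] [-5.1 -0.4]
```

```bash
python3 -c "
from rig import r
print(r.sign_off())"
```

```text
the job is handed in; nothing more can be done
None
```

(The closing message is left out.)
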